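Lay the carving blank down against the bench hook's stop

TASK

A wooden carving blank, with a bird drawn on the face towards the robot, stands on end on the wooden bench hook. Tip it over away from the robot by pushing, so that it lies flat on the bench hook with the bird facing up, then push it gently along until its far end rests squarely against the wooden stop strip. Only push it, never grip or lift it, and leave the other things on the table alone.

Things in the scene. Friction and masses are not known exactly. Their poses are not given: they have to be found in the camera images.
- blank: Loose block of light wood standing on end, 130 mm tall (its z), 80 wide (y), 36 thick (x), 0.16-0.32 kg; dark outline of a bird on its -x face, towards the robot. Origin: centre of the end it stands on; laid as asked, this is the near end, 18 mm above the board, z points to the stop, -x up. Tips about its far lower edge when its top is pushed 30 mm (1-3 N), then falls by itself; slides at 1-4 N.
- board: Fixed bench hook: brown wooden base 280 mm (its x) x 260 (y) x 12 thick, a darker wooden stop strip along its far side. Origin: centre of the base's underside, at table height. x points away from the robot to the stop, within 0.4 rad of world x. Base top 12 mm above the table.
- stop (a point): Middle of the stop strip's near face, against which the blank must rest: at x = +100 mm, y = 0 of the bench hook, 27 mm above the table; axes as the bench hook's. The strip is 240 mm long (y), 30 mm thick, its top 42 mm above the table.
- offcut: Bystander: small plain block of light wood, 70 mm tall, 50 x 32 mm, standing loose on the table beside the bench hook. Origin: centre of its underside.
- mug: Bystander: white ceramic mug, 76 mm across, 85 mm tall, loose beside the bench hook. Origin: centre of its underside.
- mallet: Bystander: turned wooden carving mallet standing on its head, 72 mm across, 178 mm tall, loose beside the bench hook. Origin: centre of its underside.
- gouge: Bystander: carving gouge with dark wooden handle and steel blade, 200 mm long, 26 mm thick, lying on the table to the right of the bench hook. Origin: middle of its length, at table height; x along its length.
Things that resemble listed ones, but are neither listed nor needed, are in the scene too. Leave any green or purple look-alike of the blank alone.

How it is judged:
By the outcome, as a careful person would: the job done as asked, in the order asked, and still so for the second after the job is handed in, with the robot touching nothing.
It also fails if it takes over 64 s, if anything falls off the work surface, if the arm or the gripper's body presses on something with over 40 N, if the wrist force passes 120 N, or if a joint passes its speed limit or range.

ROBOT

A 6-joint arm with a two-finger parallel gripper is mounted at the origin on the work surface. World frame = base frame: x ahead of the robot, y to its left, z up, the work surface at z = 0. Lengths are in m, angles in degrees, forces in N, time in s.
With the tool pointing down it reaches from about 0.35 to 0.875 m from the base axis. Payload 4.2 kg.
Tool frame: the origin (TCP) lies on the centre line of the jaws, within the pads' length; the fingertips stand 22 mm ahead of it and the grasp point (between the pads) lies 3 mm ahead of it (r.tcp_to_tips is the distance from the TCP to the fingertips, in m); z points along the fingers, y is the line along which they close (so a half turn about z gives the same grasp; the last joint's range is limited). The gripper opens to 87 mm and grips with 3 to 60 N. Pads are 19 mm wide; open, the fingers measure 117 mm over their backs; the gripper's body (75 mm by 190 mm) begins 51 mm behind the grasp point.
Start: joints at [78.129, 22.042, 0.453, 0, -68.411, -14.817], TCP at [0.281, 0.558, 0.245] pointing down, gripper open.
Joint ranges: [-179.83, 179.83], [-69.29, 118.12], [-61.27, 80.66], [-181.25, 117.63], [-171.15, -9.14], [-177.46, 177.46]. Speed limits (degrees/s): [159.86, 159.86, 180, 180, 180, 180].

INTERFACE

Orientations are given as a 3x3 rotation matrix whose columns are the frame's x, y, z axes.
In Python, from station import r gives the robot as it stands.
- The arm moves only by the tool apply_moves, never from a script. Its argument "plan" is a list of rows, each an object with "grip": the opening, from 0 (shut) to 1 (fully open); "offset": the shift along the tool's x, y, z in cm, a list of three; "spin": the turn about the tool's z in rad. A call has 1 to 5 rows; each row is the pose to reach, as a shift and turn from the pose commanded when the call began, along the tool's axes at that moment; what a row does not reach only later rows make up. A row lasts 1/10 s, in which the tool goes at most 50 mm and 8.59 degrees, less where a joint would pass 70% of its speed; a pose out of reach is approached as far as the arm can. A call with a gripper value outside its range is refused whole. The fingers move at their own pace and stop on an object; the grip force is fixed at half the most. Time passes only in rows, so rows that repeat a pose let the fingers close. It gives the time, the measured TCP pose, the force, the opening and the grip force at its end, in the units of the state.
- r.sense(): the state, without advancing time (a new reading comes with each control period).
- r.capture(name): name is "side" or "top" or "wrist"; returns a dict with "img" (384x512x3 uint8, blue, green, red), "depth" (384x512 float32, m along the optical axis (not along the pixel's ray), 0 where there is no reading), "mtx" (3x3 intrinsics, pixels), "R" (3x3) and "t" (3): a world point X has camera coordinates R X + t. Camera axes: x right, y down, z forward; pixel columns grow to the right and rows downward; lengths in m; the calibration is good to about 2 mm. A picture is of the moment at which its call begins.
- r.finish_job(): hands the job in; it is judged then, once.
The state is a dict: "time_s": time; "joints": joint angles; "joint_velocities": joint speeds; "effort": joint torques, N m; "tcp_pos": TCP position; "ee_rot": TCP orientation; "wrist_force": force on the tool from outside, world axes, zero at the start; "moment": the same for the moment, N m; "gripper_width": opening from 0.0 (shut) to 1.0 (fully open); "gripper_force": force on a finger pad.
Only numpy, scipy, OpenCV 4.12 (cv2) and the standard library are available. Lean on these libraries where they do the work, as an engineer would, in place of code of your own. Each camera call takes 0.05 s, during which the arm holds its last target. There are 200 camera calls.

## Working session

There is one attempt and no reset: what is moved stays moved. The work goes in short steps, Python scripts to look and compute and a tool call to move; the robot and the scene stay as the last step left them, time stands still between calls to the robot, and variables do not carry over. Pictures are saved under pics/ and viewed, at most 10 in all, crops included, and the job is handed in when it is done.

Besides the shell and the picture viewer there is one more tool, called by a JSON object that holds its "op" and its "data". apply_moves: Moves the arm, as the interface text tells. Its arguments: {"type":"object","properties":{"plan":{"type":"array"}},"required":["plan"]}

```bash
mkdir -p pics; ls
cat > h.py <<'E'
import numpy as np, cv2
from station import r
def world(c,u,v,d=None):
    d=c["depth"][int(v),int(u)] if d is None else d
    p=np.linalg.inv(c["mtx"])@[u,v,1]*d
    return c["R"].T@(p-c["t"])
def onz(c,u,v,z):
    o=-c["R"].T@c["t"]; q=c["R"].T@(np.linalg.inv(c["mtx"])@[u,v,1])
    return o+q*(z-o[2])/q[2]
E
python3 - <<'E'
from h import *
import pickle
s=r.sense(); print(s["time_s"],s["tcp_pos"],s["ee_rot"],s["wrist_force"],s["gripper_width"])
for n in("top","side"):
    c=r.capture(n); pickle.dump(c,open(n+"0.pkl","wb")); cv2.imwrite(f"pics/{n}0.png",c["img"])
    print(n,-c["R"].T@c["t"],c["R"][2])
E
```

```text
pics
0.0 [0.28044822 0.5579138  0.24344707] [[ 8.93379036e-01 -4.49302912e-01 -8.89619168e-04]
 [-4.49303780e-01 -8.93376778e-01 -2.01162777e-03]
 [ 1.09065108e-04  2.19685533e-03 -9.99997581e-01]] [ 0.06440804  0.02664993 -0.17966141] 1.0028410304088737
top [0.44952859 0.04055951 1.04744974] [ 0.13488488  0.00846922 -0.99082508]
side [ 0.15183919 -0.70642257  0.64365184] [ 0.4049736   0.71482674 -0.57010447]
```

View pics/top0.png

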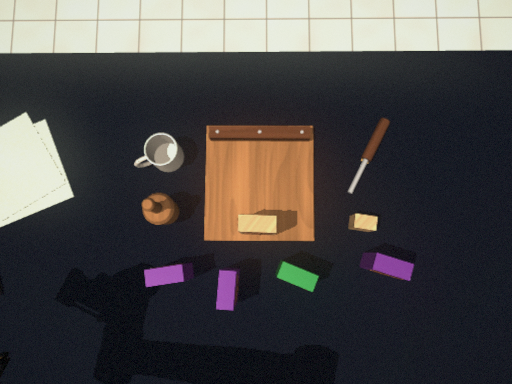

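View pics/side0.png

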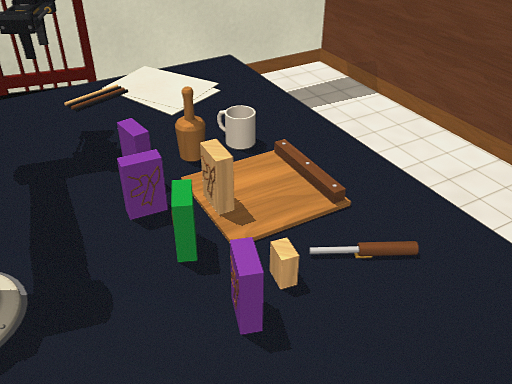

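The plain-wood block on the board, at top (257,224) and side (215,178), is the blank: it has the bird facing the robot. The purple blocks at top (165,275), (228,290) and (390,266), the green one at (298,276) and the small offcut at (364,222) don't fit. I'll confirm with a crop and measure.

Run:
```python
from h import *
import pickle
t=pickle.load(open("top0.pkl","rb")); s=pickle.load(open("side0.pkl","rb"))
a=cv2.resize(t["img"][105:325,125:425],None,fx=2,fy=2,interpolation=cv2.INTER_CUBIC)
b=cv2.resize(s["img"][125:225,175:255],(352,440),interpolation=cv2.INTER_CUBIC)
cv2.imwrite("pics/crop.png",np.hstack([a,b])[:, :952] if 0 else cv2.resize(np.hstack([a,b]),(800,370)))
def grid(c):
    v,u=np.mgrid[0:384,0:512]; d=c["depth"]
    p=(np.linalg.inv(c["mtx"])@np.stack([u.ravel(),v.ravel(),np.ones(u.size)]))*d.ravel()
    return ((p.T-c["t"])@c["R"]).reshape(384,512,3)
P=grid(t)
def rect(m,name):
    q=P[m][:,:2].astype(np.float32); print(name,len(q),np.round(cv2.minAreaRect(q*1000),1), np.median(P[m][:,2]))
box=lambda u0,u1,v0,v1:(np.add.outer(np.arange(384)*0,np.arange(512))>=u0)&(np.arange(512)[None]<u1)&(np.arange(384)[:,None]>=v0)&(np.arange(384)[:,None]<v1)
def rect(m,name):
    q=P[m]; (c,sz,an)=cv2.minAreaRect((q[:,:2]*1000).astype(np.float32)); print(name,len(q),np.round(c,1),np.round(sz,1),round(an,2),np.round(np.median(q[:,2]),4))
z=P[...,2]
rect(box(230,285,205,240)&(z>.135),"blank top")
rect(box(195,325,110,250)&(z>.006)&(z<.02),"board")
rect(box(195,325,110,150)&(z>.036)&(z<.05),"strip")
for n,b in dict(mug=box(130,190,125,180),mallet=box(138,185,185,230),off=box(345,385,208,238),g=box(270,325,255,295),p1=box(135,200,255,292),p2=box(210,245,262,315),p3=box(355,420,245,285),gouge=box(340,395,110,200)).items(): rect(b&(z>.008),n); print(P[b][:,2].max())
```

```text
blank top 672 [487.3  59. ] [78.9 74. ] 87.73 0.141
board 10151 [603.9  54.9] [260.2 295.1] 89.63 0.0109
strip 1300 [728.2  53.3] [236.7  31.1] 89.62 0.0408
mug 916 [590.1 164.8] [361.8  99.6] 56.85 0.058
1.0474497431310592
mallet 940 [517.4 170.4] [284.5  70.4] 76.29 0.0953
1.0474497431310592
off 431 [494.9 -82.3] [ 45.2 257.9] 10.31 0.0681
1.0474497431310592
g 747 [405.5  -6.4] [122.4  39.8] 64.85 0.1287
1.0474497431310592
p1 874 [413.6 164.6] [ 37.5 255.9] 8.44 0.1283
1.0474497431310592
p2 853 [399.3 105.5] [ 64.3 151.1] 60.81 0.1285
1.0474497431310592
p3 966 [ 439.1 -113.6] [305.9  43.4] 78.06 0.1277
1.0474497431310592
gouge 688 [ 589.7 -125.8] [ 64.4 430.3] 48.62 0.0205
1.0474497431310592
```

View pics/crop.png

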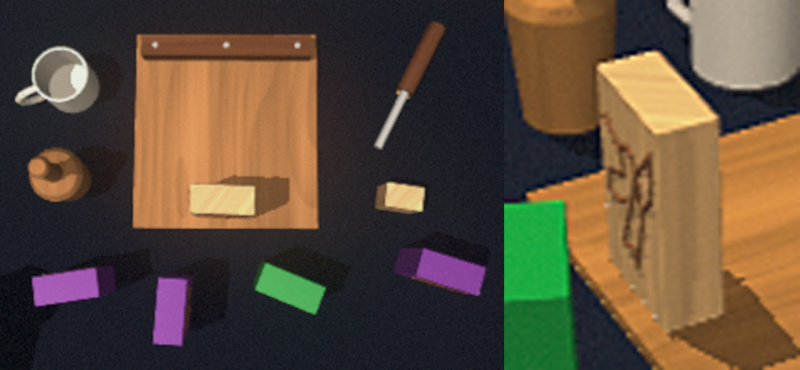

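The crop confirms it: plain light wood on the board, with the bird on the near face. Next I'll redo the measurements with invalid depth masked out.

```bash
cat >> h.py <<'E'
def grid(c):
    v,u=np.mgrid[0:384,0:512]; d=c["depth"]
    p=(np.linalg.inv(c["mtx"])@np.stack([u.ravel(),v.ravel(),np.ones(u.size)]))*d.ravel()
    P=((p.T-c["t"])@c["R"]).reshape(384,512,3); P[d<=0]=np.nan; return P
def box(u0,u1,v0,v1):
    m=np.zeros((384,512),bool); m[v0:v1,u0:u1]=1; return m
def rect(P,m,n):
    q=P[m]; c,sz,an=cv2.minAreaRect((q[:,:2]*1000).astype(np.float32))
    print(n,len(q),np.round(c,1),np.round(sz,1),round(an,2),"z",np.round(np.median(q[:,2]),4),np.round(q[:,2].max(),3))
E
python3 - <<'E'
from h import *
import pickle
t=pickle.load(open("top0.pkl","rb")); P=grid(t); z=P[...,2]
rect(P,box(230,285,205,240)&(z>.135),"blank top")
rect(P,box(195,325,110,250)&(z>.006)&(z<.02),"board")
rect(P,box(195,325,110,150)&(z>.036)&(z<.05),"strip")
for n,b in dict(mug=box(130,190,125,180),mallet=box(138,185,185,230),off=box(345,385,208,238),g=box(270,325,255,295),p1=box(135,200,255,292),p2=box(210,245,262,315),p3=box(355,420,245,285)).items(): rect(P,b&(z>.01),n)
# hsv segmentation of the blank top for a finer edge
m=(box(230,285,205,240)&(z>.135)).astype(np.uint8); c=cv2.findContours(m,0,1)[0]; c=max(c,key=len); print(cv2.minAreaRect(c))
for u,v in cv2.boxPoints(cv2.minAreaRect(c)): print(np.round(onz(t,u,v,.142),4))
q=P[box(230,285,205,240)&(z>.135)]; 
# near face line: min x per y column
ys=np.arange(.03,.09,.005); print([(round(y,3),round(q[abs(q[:,1]-y)<.003,0].min(),4),round(q[abs(q[:,1]-y)<.003,0].max(),4)) for y in ys if (abs(q[:,1]-y)<.003).any()])
e=P[box(195,325,125,150)&(z>.036)&(z<.05)]; print([(round(y,3),round(e[abs(e[:,1]-y)<.004,0].min(),4)) for y in np.arange(-.05,.16,.02)])
E
```

```text
blank top 665 [506.2  58.2] [78.9 36.1] 87.73 z 0.141 0.146
board 10151 [603.9  54.9] [260.2 295.1] 89.63 z 0.0109 0.02
strip 1300 [728.2  53.3] [236.7  31.1] 89.62 z 0.0408 0.047
mug 882 [666.6 283.5] [ 75.3 100.9] 54.34 z 0.0581 0.089
mallet 926 [542.9 275.2] [66.4 70.4] 70.84 z 0.0953 0.181
off 425 [ 513.1 -182.5] [50.8 32.5] 80.63 z 0.0681 0.073
g 737 [396.5 -25. ] [80.2 37.4] 67.5 z 0.1287 0.133
p1 857 [400.7 251.1] [37.5 81.1] 8.44 z 0.1283 0.134
p2 847 [370.3 121.4] [37.5 80.3] 85.54 z 0.1285 0.133
p3 953 [ 416.2 -222. ] [80.9 37.8] 72.26 z 0.1277 0.135
((256.2095947265625, 223.3411102294922), (38.1960334777832, 17.46950340270996), 2.12109637260437)
[0.4896 0.0982 0.142 ]
[0.5256 0.097  0.142 ]
[0.5223 0.0179 0.142 ]
[0.4864 0.0196 0.142 ]
[(np.float64(0.03), np.float64(0.4881), np.float64(0.5214)), (np.float64(0.035), np.float64(0.488), np.float64(0.5234)), (np.float64(0.04), np.float64(0.488), np.float64(0.5234)), (np.float64(0.045), np.float64(0.4881), np.float64(0.5232)), (np.float64(0.05), np.float64(0.488), np.float64(0.5234)), (np.float64(0.055), np.float64(0.4881), np.float64(0.5234)), (np.float64(0.06), np.float64(0.4882), np.float64(0.5234)), (np.float64(0.065), np.float64(0.4884), np.float64(0.5235)), (np.float64(0.07), np.float64(0.4902), np.float64(0.5234)), (np.float64(0.075), np.float64(0.4901), np.float64(0.5235)), (np.float64(0.08), np.float64(0.4901), np.float64(0.5235)), (np.float64(0.085), np.float64(0.4903), np.float64(0.5237))]
[(np.float64(-0.05), np.float64(0.7127)), (np.float64(-0.03), np.float64(0.7131)), (np.float64(-0.01), np.float64(0.7129)), (np.float64(0.01), np.float64(0.7128)), (np.float64(0.03), np.float64(0.7133)), (np.float64(0.05), np.float64(0.713)), (np.float64(0.07), np.float64(0.7131)), (np.float64(0.09), np.float64(0.7136)), (np.float64(0.11), np.float64(0.713)), (np.float64(0.13), np.float64(0.7142)), (np.float64(0.15), np.float64(0.7137))]
```

```bash
cat >> h.py <<'E'
def goto(x,y,z,yaw):
    s=r.sense(); R=s["ee_rot"]; d=R.T@(np.array([x,y,z])-s["tcp_pos"])*100
    cy=np.degrees(np.arctan2(R[1,0],R[0,0]))
    print("t",s["time_s"],"tcp",np.round(s["tcp_pos"],4),"yaw",round(cy,2),"F",np.round(s["wrist_force"],2),"-> offset",np.round(d,2),"spin",round(-np.radians(yaw-cy),3))
E
python3 -c "
from h import *
goto(.45,.060,.245,-2.2)"
```

```text
t 0.1 tcp [0.2805 0.558  0.2436] yaw -26.69 F [ 1.33  0.28 -0.69] -> offset [37.52 36.87 -0.07] spin -0.428
```

{"op": "apply_moves", "data": {"plan": [{"grip":0.5,"offset":[3.5,3.4,0],"spin":-0.1},{"grip":0.5,"offset":[7,6.8,0],"spin":-0.2},{"grip":0.5,"offset":[10.5,10.2,0],"spin":-0.3},{"grip":0.5,"offset":[14,13.6,0],"spin":-0.4},{"grip":0.5,"offset":[17.5,17,0],"spin":-0.428}]}}

```text
time_s: 0.6
tcp_pos: [0.3607, 0.3258, 0.2442]
ee_rot: [[0.999, -0.035, -0.0], [-0.035, -0.999, -0.001], [-0.0, 0.001, -1.0]]
wrist_force: [1.0, 1.1, -0.2]
gripper_width: 0.631
gripper_force: 0.0
```

```bash
python3 -c "
from h import *
goto(.45,.060,.245,-2.2)"
```

```text
t 0.6 tcp [0.3607 0.3258 0.2442] yaw -2.0 F [ 0.99  1.13 -0.22] -> offset [ 9.85 26.25 -0.06] spin 0.004
```

{"op": "apply_moves", "data": {"plan": [{"grip":0.5,"offset":[1.7,4.5,0],"spin":0.004},{"grip":0.5,"offset":[3.4,9,0],"spin":0.004},{"grip":0.5,"offset":[5.1,13.5,0],"spin":0.004},{"grip":0.5,"offset":[6.8,18,0],"spin":0.004},{"grip":0.5,"offset":[8.4,22.5,0],"spin":0.004}]}}

```text
time_s: 1.1
tcp_pos: [0.4361, 0.098, 0.2445]
ee_rot: [[0.999, -0.041, 0.0], [-0.041, -0.999, 0.0], [0.0, -0.0, -1.0]]
wrist_force: [0.9, 1.1, 0.1]
gripper_width: 0.504
gripper_force: 0.0
```

```bash
python3 -c "
from h import *
goto(.45,.060,.150,-2.2)"
```

```text
t 1.1 tcp [0.4361 0.098  0.2445] yaw -2.37 F [0.9  1.07 0.1 ] -> offset [1.54 3.74 9.45] spin -0.003
```

{"op": "apply_moves", "data": {"plan": [{"grip":0.5,"offset":[1.5,3.7,0],"spin":-0.003},{"grip":0.5,"offset":[1.5,3.7,3],"spin":-0.003},{"grip":0.5,"offset":[1.5,3.7,6],"spin":-0.003},{"grip":0.5,"offset":[1.5,3.7,9.4],"spin":-0.003},{"grip":0.5,"offset":[1.5,3.7,9.4],"spin":-0.003}]}}

```text
time_s: 1.6
tcp_pos: [0.4462, 0.0607, 0.1466]
ee_rot: [[0.999, -0.04, -0.01], [-0.04, -0.999, -0.004], [-0.01, 0.004, -1.0]]
wrist_force: [-0.3, -0.3, -0.5]
gripper_width: 0.502
gripper_force: 0.0
```

```bash
python3 -c "
from h import *
goto(.478,.059,.150,-2.2)
c=r.capture('side'); cv2.imwrite('pics/s1.png',cv2.resize(c['img'][80:260,120:380],None,fx=3,fy=3))"
```

```text
t 1.6 tcp [0.4462 0.0607 0.1466] yaw -2.32 F [-0.27 -0.28 -0.45] -> offset [ 3.18  0.04 -0.37] spin -0.002
```

View pics/s1.png

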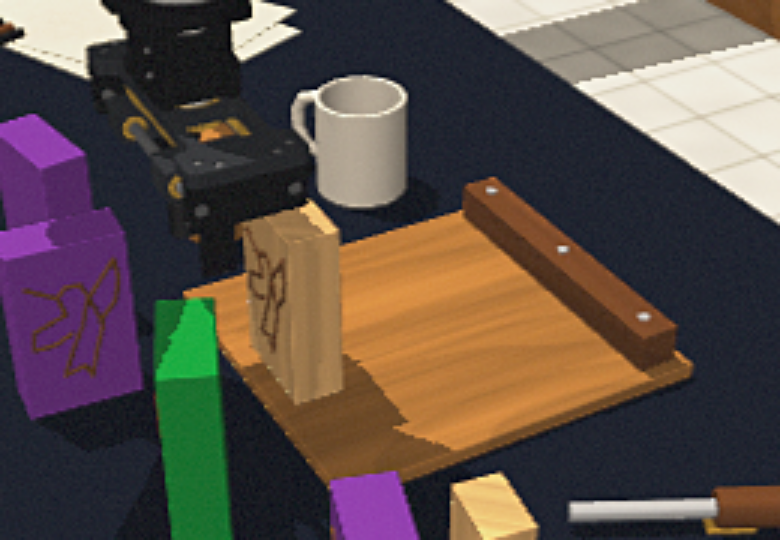

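The fingers, at about (215,255), are just behind the blank's top and clear of everything else. I'll start a slow approach and push.

{"op": "apply_moves", "data": {"plan": [{"grip":0.5,"offset":[1.2,0,-0.2],"spin":0},{"grip":0.5,"offset":[2.2,0,-0.2],"spin":0},{"grip":0.5,"offset":[2.8,0,-0.2],"spin":0},{"grip":0.5,"offset":[3.2,0,-0.2],"spin":0},{"grip":0.5,"offset":[3.6,0,-0.2],"spin":0}]}}

```text
time_s: 2.15
tcp_pos: [0.486, 0.0609, 0.1529]
ee_rot: [[0.999, -0.039, 0.0], [-0.039, -0.999, 0.0], [0.0, -0.0, -1.0]]
wrist_force: [0.8, -0.2, -0.0]
gripper_width: 0.5
gripper_force: 0.2
```

{"op": "apply_moves", "data": {"plan": [{"grip":0.5,"offset":[0.4,0,0],"spin":0},{"grip":0.5,"offset":[0.8,0,0],"spin":0},{"grip":0.5,"offset":[1.2,0,0],"spin":0},{"grip":0.5,"offset":[1.6,0,0],"spin":0},{"grip":0.5,"offset":[2.0,0,0],"spin":0}]}}

```text
time_s: 2.65
tcp_pos: [0.5059, 0.0602, 0.1525]
ee_rot: [[0.999, -0.039, 0.0], [-0.039, -0.999, -0.0], [0.0, 0.0, -1.0]]
wrist_force: [0.4, -0.2, 0.3]
gripper_width: 0.5
gripper_force: 0.0
```

```bash
python3 -c "
from h import *
goto(.478,.059,.150,-2.2)
c=r.capture('side'); cv2.imwrite('pics/s2.png',cv2.resize(c['img'][80:260,120:380],None,fx=3,fy=3))"
```

```text
t 2.65 tcp [0.5059 0.0602 0.1525] yaw -2.22 F [ 0.44 -0.17  0.31] -> offset [-2.78  0.22  0.25] spin -0.0
```

View pics/s2.png

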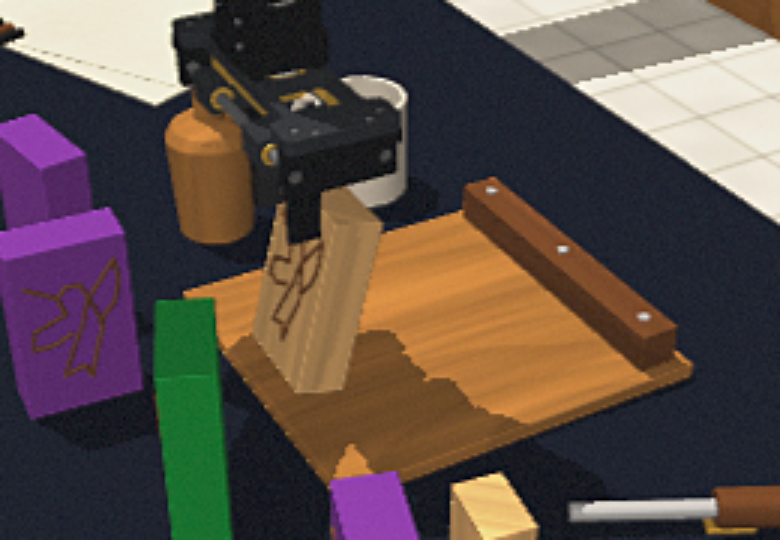

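The blank is tipping cleanly about its far lower edge, at about (320,388), with the fingers on its top. I'll continue.

{"op": "apply_moves", "data": {"plan": [{"grip":0.5,"offset":[0.4,0,0],"spin":0},{"grip":0.5,"offset":[0.8,0,0],"spin":0},{"grip":0.5,"offset":[1.0,0,0],"spin":0},{"grip":0.5,"offset":[1.0,0,0],"spin":0},{"grip":0.5,"offset":[1.0,0,0],"spin":0}]}}

```text
time_s: 3.2
tcp_pos: [0.5154, 0.0597, 0.1525]
ee_rot: [[0.999, -0.039, -0.0], [-0.039, -0.999, -0.0], [-0.0, 0.0, -1.0]]
wrist_force: [-0.4, -0.2, -0.6]
gripper_width: 0.5
gripper_force: 0.0
```

{"op": "apply_moves", "data": {"plan": [{"grip":0.5,"offset":[-2.0,0,0],"spin":0},{"grip":0.5,"offset":[-4.0,0,0],"spin":0},{"grip":0.5,"offset":[-5.0,0,0],"spin":0},{"grip":0.5,"offset":[-5.0,0,0],"spin":0},{"grip":0.5,"offset":[-5.0,0,0],"spin":0}]}}

```text
time_s: 3.7
tcp_pos: [0.4663, 0.062, 0.153]
ee_rot: [[0.999, -0.038, 0.001], [-0.038, -0.999, 0.0], [0.001, -0.0, -1.0]]
wrist_force: [0.2, -0.0, -0.7]
gripper_width: 0.5
gripper_force: 0.0
```

Run:
```python
from h import *
goto(.478,.059,.045,-.4)
c=r.capture('top'); s=r.capture('side')
cv2.imwrite('pics/s3.png',np.hstack([cv2.resize(c['img'][110:260,190:330],(400,429)),cv2.resize(s['img'][100:250,170:360],(400,429))]))
P=grid(c); z=P[...,2]
rect(P,box(225,300,120,245)&(z>.036)&(z<.055)&(P[...,0]<.705),"blank")
```

```text
t 3.7 tcp [0.4663 0.062  0.153 ] yaw -2.19 F [ 0.24 -0.03 -0.7 ] -> offset [ 1.17  0.26 10.8 ] spin -0.031
blank 1649 [592.6  54.2] [ 79.7 130.2] 87.88 z 0.047 0.053
```

View pics/s3.png

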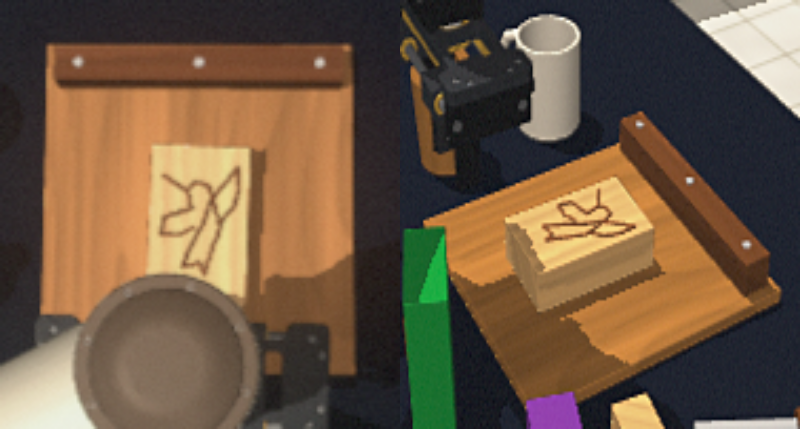

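The blank lies bird up, centred at about (200,220) in the left view, with roughly 55 mm to go to the stop. I'll lower the fingers behind its near end, squared to the stop.

{"op": "apply_moves", "data": {"plan": [{"grip":0.5,"offset":[1.6,0.4,2],"spin":-0.031},{"grip":0.5,"offset":[1.6,0.4,5],"spin":-0.031},{"grip":0.5,"offset":[1.6,0.4,8],"spin":-0.031},{"grip":0.5,"offset":[1.6,0.4,10],"spin":-0.031},{"grip":0.5,"offset":[1.6,0.4,10.7],"spin":-0.031}]}}

```text
time_s: 4.3
tcp_pos: [0.4807, 0.0565, 0.0433]
ee_rot: [[1.0, -0.008, -0.004], [-0.008, -1.0, -0.002], [-0.004, 0.002, -1.0]]
wrist_force: [-0.4, -0.1, -0.6]
gripper_width: 0.501
gripper_force: 0.0
```

{"op": "apply_moves", "data": {"plan": [{"grip":0.5,"offset":[0.5,0,0],"spin":0},{"grip":0.5,"offset":[1.0,0,0],"spin":0},{"grip":0.5,"offset":[1.5,0,0],"spin":0},{"grip":0.5,"offset":[2.0,0,0],"spin":0},{"grip":0.5,"offset":[2.5,0,0],"spin":0}]}}

```text
time_s: 4.8
tcp_pos: [0.5073, 0.0571, 0.0463]
ee_rot: [[1.0, -0.008, 0.002], [-0.008, -1.0, 0.001], [0.002, -0.001, -1.0]]
wrist_force: [0.6, 0.5, 0.2]
gripper_width: 0.499
gripper_force: 0.0
```

Run:
```python
from h import *
goto(.573,.057,.045,-.4)
```

```text
t 4.8 tcp [0.5073 0.0571 0.0463] yaw -0.45 F [0.58 0.54 0.17] -> offset [ 6.57 -0.05  0.14] spin -0.001
```

{"op": "apply_moves", "data": {"plan": [{"grip":0.5,"offset":[0.5,0,0.1],"spin":0},{"grip":0.5,"offset":[1.0,0,0.1],"spin":0},{"grip":0.5,"offset":[1.5,0,0.1],"spin":0},{"grip":0.5,"offset":[2.0,0,0.1],"spin":0},{"grip":0.5,"offset":[2.5,0,0.1],"spin":0}]}}

```text
time_s: 5.3
tcp_pos: [0.5317, 0.0567, 0.0443]
ee_rot: [[1.0, -0.008, -0.0], [-0.008, -1.0, 0.0], [-0.0, -0.0, -1.0]]
wrist_force: [-0.9, 0.2, -1.2]
gripper_width: 0.499
gripper_force: 0.6
```

{"op": "apply_moves", "data": {"plan": [{"grip":0.5,"offset":[0.5,0,0],"spin":0},{"grip":0.5,"offset":[1.0,0,0],"spin":0},{"grip":0.5,"offset":[1.5,0,0],"spin":0},{"grip":0.5,"offset":[2.0,0,0],"spin":0},{"grip":0.5,"offset":[2.5,0,0],"spin":0}]}}

```text
time_s: 5.8
tcp_pos: [0.5568, 0.0565, 0.0445]
ee_rot: [[1.0, -0.008, -0.0], [-0.008, -1.0, -0.0], [-0.0, 0.0, -1.0]]
wrist_force: [-1.1, 0.4, -1.1]
gripper_width: 0.499
gripper_force: 0.7
```

Run:
```python
from h import *
goto(.573,.057,.045,-.4)
c=r.capture('top'); P=grid(c); z=P[...,2]
q=P[box(225,300,120,245)&(z>.043)&(z<.055)]; print("far edge",[round(q[abs(q[:,1]-y)<.005,0].max(),4) for y in (.025,.04,.055,.07,.085)])
```

```text
t 5.8 tcp [0.5568 0.0565 0.0445] yaw -0.44 F [-1.15  0.41 -1.1 ] -> offset [ 1.62 -0.06 -0.05] spin -0.001
far edge [np.float64(0.7367), np.float64(0.7392), np.float64(0.7392), np.float64(0.7368), np.float64(0.7339)]
```

{"op": "apply_moves", "data": {"plan": [{"grip":0.5,"offset":[0.3,0,0],"spin":0},{"grip":0.5,"offset":[0.6,0,0],"spin":0},{"grip":0.5,"offset":[0.8,0,0],"spin":0},{"grip":0.5,"offset":[1.0,0,0],"spin":0},{"grip":0.5,"offset":[1.2,0,0],"spin":0}]}}

```text
time_s: 6.35
tcp_pos: [0.5682, 0.0563, 0.0447]
ee_rot: [[1.0, -0.008, -0.001], [-0.008, -1.0, -0.0], [-0.001, 0.0, -1.0]]
wrist_force: [-3.4, -0.6, 2.4]
gripper_width: 0.496
gripper_force: 1.7
```

{"op": "apply_moves", "data": {"plan": [{"grip":0.5,"offset":[0.1,0,0],"spin":0},{"grip":0.5,"offset":[0.2,0,0],"spin":0}]}}

```text
time_s: 6.55
tcp_pos: [0.5701, 0.0563, 0.0446]
ee_rot: [[1.0, -0.008, -0.001], [-0.008, -1.0, -0.0], [-0.001, 0.0, -1.0]]
wrist_force: [-3.4, -0.3, 3.0]
gripper_width: 0.499
gripper_force: 2.0
```

{"op": "apply_moves", "data": {"plan": [{"grip":0.5,"offset":[0.1,0,0],"spin":0},{"grip":0.5,"offset":[0.1,0,0],"spin":0}]}}

```text
time_s: 6.75
tcp_pos: [0.5715, 0.0563, 0.0446]
ee_rot: [[1.0, -0.008, 0.0], [-0.008, -1.0, -0.0], [0.0, 0.0, -1.0]]
wrist_force: [-3.3, 0.0, 2.2]
gripper_width: 0.5
gripper_force: 1.7
```

Run:
```python
from h import *
s=r.capture('side'); t=r.capture('top')
cv2.imwrite('pics/s5.png',np.hstack([cv2.resize(t['img'][110:230,200:320],(400,400)),cv2.resize(s['img'][120:220,240:340],(400,400))]))
```

```text
(no output)
```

View pics/s5.png

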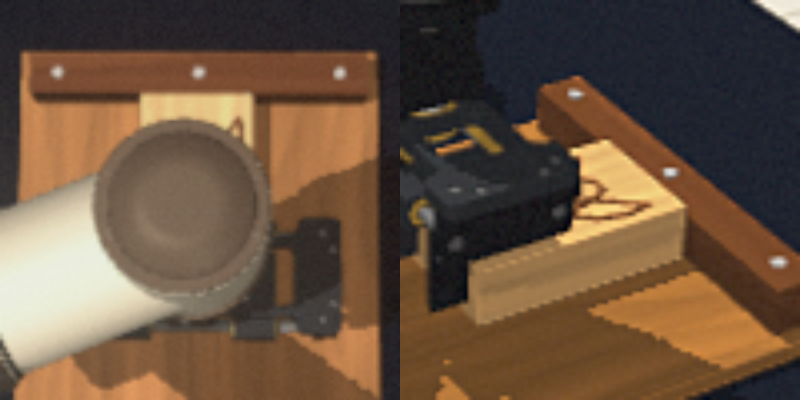

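{"op": "apply_moves", "data": {"plan": [{"grip":0.5,"offset":[0.1,0,0],"spin":0},{"grip":0.5,"offset":[0.1,0,0],"spin":0}]}}

```text
time_s: 7.05
tcp_pos: [0.5724, 0.0563, 0.0446]
ee_rot: [[1.0, -0.008, -0.0], [-0.008, -1.0, -0.0], [-0.0, 0.0, -1.0]]
wrist_force: [-3.7, -0.2, 3.5]
gripper_width: 0.497
gripper_force: 1.9
```

The blank's far end is at or within a millimetre or two of the strip, at (195,95) in the left view. I'll keep creeping until the force rises.

{"op": "apply_moves", "data": {"plan": [{"grip":0.5,"offset":[0.1,0,0],"spin":0},{"grip":0.5,"offset":[0.1,0,0],"spin":0}]}}

```text
time_s: 7.25
tcp_pos: [0.5724, 0.0563, 0.0445]
ee_rot: [[1.0, -0.008, -0.002], [-0.008, -1.0, -0.0], [-0.002, 0.0, -1.0]]
wrist_force: [-6.2, 0.9, 4.1]
gripper_width: 0.505
gripper_force: 3.0
```

{"op": "apply_moves", "data": {"plan": [{"grip":0.5,"offset":[0.1,0,0],"spin":0},{"grip":0.5,"offset":[0.1,0,0],"spin":0}]}}

```text
time_s: 7.45
tcp_pos: [0.5725, 0.0563, 0.0444]
ee_rot: [[1.0, -0.008, -0.004], [-0.008, -1.0, -0.001], [-0.004, 0.001, -1.0]]
wrist_force: [-8.5, 1.4, 6.5]
gripper_width: 0.502
gripper_force: 4.2
```

{"op": "apply_moves", "data": {"plan": [{"grip":0.5,"offset":[0.1,0,0],"spin":0},{"grip":0.5,"offset":[0.1,0,0],"spin":0}]}}

```text
time_s: 7.65
tcp_pos: [0.5725, 0.0562, 0.0444]
ee_rot: [[1.0, -0.008, -0.006], [-0.008, -1.0, -0.001], [-0.006, 0.001, -1.0]]
wrist_force: [-11.4, 2.7, 8.7]
gripper_width: 0.5
gripper_force: 5.3
```

The position has stopped at 0.5725 while the force climbs, so it is seated. Next is to back off and go up.

{"op": "apply_moves", "data": {"plan": [{"grip":0.5,"offset":[-0.2,0,0],"spin":0},{"grip":0.5,"offset":[-0.5,0,0],"spin":0},{"grip":0.5,"offset":[-1.5,0,0],"spin":0},{"grip":0.5,"offset":[-3.5,0,0],"spin":0},{"grip":0.5,"offset":[-5,0,0],"spin":0}]}}

```text
time_s: 8.15
tcp_pos: [0.5249, 0.0569, 0.0445]
ee_rot: [[1.0, -0.008, 0.001], [-0.008, -1.0, 0.001], [0.001, -0.001, -1.0]]
wrist_force: [-1.7, -0.1, 0.0]
gripper_width: 0.504
gripper_force: 0.0
```

{"op": "apply_moves", "data": {"plan": [{"grip":0.5,"offset":[0,0,-4],"spin":0},{"grip":0.5,"offset":[0,0,-9],"spin":0},{"grip":0.5,"offset":[0,0,-14],"spin":0},{"grip":0.5,"offset":[-4,0,-18],"spin":0},{"grip":0.5,"offset":[-8,0,-20],"spin":0}]}}

```text
time_s: 8.65
tcp_pos: [0.4477, 0.0581, 0.2469]
ee_rot: [[1.0, -0.009, 0.007], [-0.009, -1.0, 0.002], [0.007, -0.003, -1.0]]
wrist_force: [-0.7, 0.6, 0.9]
gripper_width: 0.505
gripper_force: 0.0
```

Run:
```python
from h import *
goto(.45,.057,.245,-.4)
s=r.capture('side'); t=r.capture('top')
cv2.imwrite('pics/s6.png',np.hstack([cv2.resize(t['img'][110:230,200:320],(400,400),interpolation=2),cv2.resize(s['img'][120:220,240:340],(400,400),interpolation=2)]))
P=grid(t); z=P[...,2]
rect(P,box(225,300,120,245)&(z>.043)&(z<.055)&(P[...,0]<.711),"blank")
```

```text
t 8.65 tcp [0.4477 0.0581 0.2469] yaw -0.49 F [-0.68  0.62  0.94] -> offset [0.23 0.11 0.2 ] spin -0.002
blank 1838 [647.2  55.9] [ 79.7 127.4] 89.55 z 0.0469 0.054
```

View pics/s6.png

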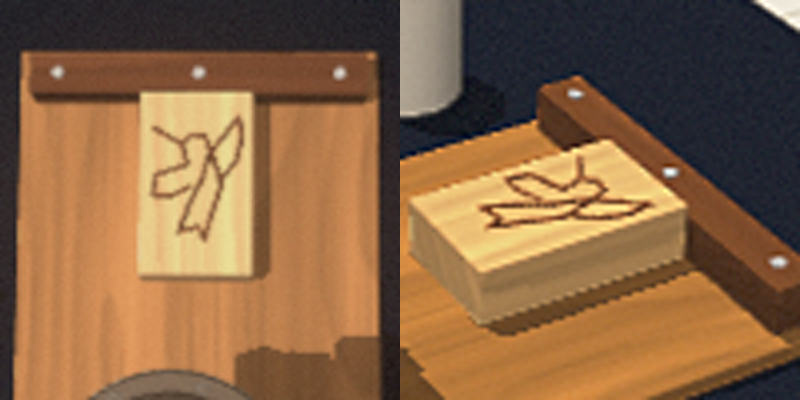

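The blank lies bird up. Its far end is flush with the strip at (195,92), its yaw of -0.45° matches the board's -0.4°, and the arm is clear. Handing in.

```bash
python3 -c "
from h import *
print(r.finish_job())"
```

```text
the job is handed in; nothing more can be done
None
```

I tipped the blank over by pushing; it now lies bird up with its far end square against the stop strip, the arm is clear, nothing else on the table was touched, and the job was handed in at about 9 s.

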